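# Load the ring weights on the carrier post and pin the keeper

## Task

Get the ring weights ready to travel: draw the carrier's headed pin and stand it in its park bush, swing the keeper out of the way and thread every ring weight lying on the shelf down the carrier's post, largest at the bottom and then by size to the smallest on top, each fully home on the one below. Then swing the keeper back against its stop so that its end lies in the fork, and push the pin down through fork and keeper until its head seats. Leave the cans and the mallet head where they are.

Things in the scene. Friction and masses are not known exactly. Their poses are not given: they have to be found in the camera images.
- carrier: Green weight carrier bolted to the shelf. Origin: on the shelf under the post's axis; z up, y runs from the hinge pillar (-y) to the fork (+y), x square to it, roughly away from the robot. Base plate 12 mm thick, x -97 to +53 mm, y -118 to +118 mm. Hinge pillar 28 mm thick at y -85 mm.
- seat (a point): Centre of the round seat's top (68 mm across, 16 mm above the shelf, carrier x 0, y 0), the foot of the steel post; z up along the post. Post 16 mm thick, 62 mm tall above this point, tapering to 8 mm over its last 7 mm. It takes up to four rings.
- park_bush (a point): Centre of the top of the pin's park bush, an upright tube 26 mm outside, 12 mm bore, at carrier x -70, y +85 mm; top 54 mm above the shelf.
- fork_hole (a point): Centre of the hole's mouth on top of the fork's upper cheek, at carrier x 0, y +85 mm, 100 mm above the shelf; z up. Two level cheeks 8 mm thick, 12 mm apart (tops 80 and 100 mm above the shelf; carrier x -14 to +14, y +70 to +115 mm), each with a 12 mm hole here. Closed on the +y side and by a stop plate on the -x side; open to +x and to the post.
- keeper_hinge (a point): Point on the keeper's upright hinge axis (carrier x 0, y -85 mm) at the height of the keeper's underside, 82 mm above the shelf.
- keeper (a joint): Angle of the keeper, a level steel bar 24 x 8 mm, underside 4 mm over the post's top, on the upright hinge. 0: at its stop, pointing to carrier +y over the post, its end in the fork, holes aligned. Grows as it swings out to carrier +x (clockwise from above), to 1.8 rad. About 0.5 N at the knob moves it; it stays where left. At 1.2 rad it is well clear of the post.
- keeper_knob (a point): Middle of the black upright knob on the keeper's top, 16 mm thick, 32 mm tall (90 to 122 mm above the shelf), 125 mm from the hinge axis along the keeper. This point lies 106 mm above the shelf.
- keeper_lug (a point): Centre of the 12 mm hole in the keeper's end, on the keeper's top face (90 mm above the shelf), 170 mm from the hinge axis.
- pin: Headed clevis pin, at the start seated in fork and keeper. Origin: on its axis at the underside of the head flange; z up to the grip. Below: steel shank 9 mm thick, 40 mm long, the last 8 mm tapering to 3 mm. Above: flange 20 mm across, 4 mm thick, then a red round grip 14 mm thick up to 32 mm above the origin. 60 g. Seated, its flange lies on the upper cheek; parked, on the bush's top.
- mallet_head: Bystander: yellow hard mallet head without handle, 52 x 108 x 52 mm, lying on the shelf. Origin: centre of its underside.
- ring60: Ring weight, dark steel, 60 mm outside diameter, 14 mm thick, bore 20 mm, about 270 g; may be absent. Lies flat on the shelf. Origin: centre of the ring (7 mm above its underside); z along its axis.
- ring53: Ring weight, blue painted, 53 mm outside diameter, 14 mm thick, bore 20 mm, about 200 g; may be absent. Lies flat on the shelf. Origin: centre of the ring (7 mm above its underside); z along its axis.
- ring46: Ring weight, brass, 46 mm outside diameter, 14 mm thick, bore 20 mm, about 150 g; may be absent. Lies flat on the shelf. Origin: centre of the ring (7 mm above its underside); z along its axis.
- ring39: Ring weight, red painted, 39 mm outside diameter, 14 mm thick, bore 20 mm, about 100 g; may be absent. Lies flat on the shelf. Origin: centre of the ring (7 mm above its underside); z along its axis.
- ring32: Ring weight, bright aluminium-coloured, 32 mm outside diameter, 14 mm thick, bore 20 mm, about 60 g; may be absent. Lies flat on the shelf. Origin: centre of the ring (7 mm above its underside); z along its axis.
- can1: Bystander: closed steel can with a blue label, 74 mm across, 110 mm tall. Origin: centre of its underside.
- can2: Bystander: closed steel can with a white label, 74 mm across, 110 mm tall. Origin: centre of its underside.
- can3: Bystander: closed steel can with a red label, 74 mm across, 110 mm tall. Origin: centre of its underside.
Things that resemble listed ones, but are neither listed nor needed, are in the scene too. Several things have the shape of the ring39; the one meant has the colours described above.

How it is judged:
By the outcome, as a careful person would: the job done as asked, in the order asked, and still so for the second after the job is handed in, with the robot touching nothing.
Of ring60, ring53, ring46, ring39, ring32 only 3 to 4 are there at a start; the rules pass over those that are not, and their reading is None.
At some moment in a run one of ring60, ring53, ring46, ring39, ring32 may be knocked a few centimetres aside while the robot is not near it.
It also fails if it takes over 208 s, if anything falls off the work surface, if the arm or the gripper's body presses on something with over 40 N, if the wrist force passes 120 N, or if a joint passes its speed limit or range.

## Robot

A 6-joint arm with a two-finger parallel gripper is mounted at the origin on the work surface. World frame = base frame: x ahead of the robot, y to its left, z up, the work surface at z = 0. Lengths are in m, angles in degrees, forces in N, time in s.
With the tool pointing down it reaches from about 0.25 to 0.725 m from the base axis. Payload 9.7 kg.
Tool frame: the origin (TCP) lies at the very end of the fingers, on their centre line; the grasp point (between the pads) lies 19 mm behind it; z points along the fingers, y is the line along which they close (so a half turn about z gives the same grasp; the last joint's range is limited). The gripper opens to 85 mm and grips with 20 to 120 N. Pads are 22 mm wide; open, the fingers measure 114 mm over their backs; the gripper's body (76 mm by 85 mm) begins 54 mm behind the grasp point. The pads swing forward as they close: fully open they stand 13 mm farther back than shut.
Start: joints at [-70.417, 4.979, 10.078, 95.1, 0, 90], TCP at [0.184, -0.518, 0.231] pointing down, gripper open.
Joint ranges: [-179.16, 179.16], [-48.56, 103.87], [-65.8, 70.77], [-126.05, 130.52], [-82.76, 87.17], [-180, 180]. Speed limits (degrees/s): [127.2, 127.2, 147.25, 180, 180, 180].

## Interface

Orientations are given as [roll, pitch, yaw] about the fixed x, y, z axes, in that order (R = Rz(yaw) Ry(pitch) Rx(roll)).
In Python, from workcell import bot gives the robot as it stands.
- The arm moves only by the tool step_arm, never from a script. Its argument "targets" is a list of rows, each a list of 3 entries, a list of its own where there are three numbers: the opening, from 0 (shut) to 1 (fully open), then the shift along the world's x, y, z in mm, then the turn, a rotation vector about the world's x, y, z in rad. In form: [[grip, [tx, ty, tz], [wx, wy, wz]], ...]. A call has 1 to 8 rows; each row is the pose to reach, as a shift and turn from the pose commanded when the call began; what a row does not reach only later rows make up. A row lasts 1/10 s, in which the tool goes at most 50 mm and 8.59 degrees, less where a joint would pass 70% of its speed; a pose out of reach is approached as far as the arm can. A call with a gripper value outside its range is refused whole. The fingers move at their own pace and stop on an object; "force" is the grip in N (left out, the last holds). Time passes only in rows, so rows that repeat a pose let the fingers close. It gives the time, the measured TCP pose, the force, the opening and the grip force at its end, in the units of the state.
- bot.get_obs(): the state, without advancing time (a new reading comes with each control period).
- bot.camera(name): name is "side" or "top" or "wrist"; returns (picture, depth): 480x640x3 uint8, red, green, blue; 480x640 float32, m along the optical axis (not along the pixel's ray), 0 where there is no reading.
- bot.camera_params(name): a dict with "K" (3x3 intrinsics, pixels), "R" (3x3) and "t" (3): a world point X has camera coordinates R X + t. Camera axes: x right, y down, z forward; pixel columns grow to the right and rows downward; lengths in m; the calibration is good to about 2 mm. The wrist camera is an equidistant fisheye: a pixel r from the principal point sees the ray r / f radians off the axis. A picture is of the moment at which its call begins: read the wrist's pose just before it. camera_params takes no time and is no camera call; for the wrist camera it gives the pose at the moment of the call.
- bot.job_done(): hands the job in; it is judged then, once.
The state is a dict: "time": time; "q": joint angles; "qd": joint speeds; "joint_efforts": joint torques, N m; "ee_pos": TCP position; "tcp_rot": TCP orientation; "wrist_force": force on the tool from outside, world axes, zero at the start; "torque": the same for the moment, N m; "opening": finger opening in m; "grasp_force": force on a finger pad.
Only numpy, scipy, OpenCV 4.12 (cv2) and the standard library are available. Lean on these libraries where they do the work, as an engineer would, in place of code of your own. Each camera call takes 0.05 s, during which the arm holds its last target. There are 200 camera calls.

## Working session

There is one attempt and no reset: what is moved stays moved. The work goes in short steps, Python scripts to look and compute and a tool call to move; the robot and the scene stay as the last step left them, time stands still between calls to the robot, and variables do not carry over. Pictures are saved under pics/ and viewed, at most 14 in all, crops included, and the job is handed in when it is done.

Besides the shell and the picture viewer there is one more tool, called after "Request:" as name(argument=value, ...), one argument or row to a line, values as JSON. step_arm: Moves the arm, as the interface text tells. Its arguments: {"type":"object","properties":{"targets":{"type":"array","items":{"type":"array"}},"force":{"type":"number"}},"required":["targets"]}

```bash
ls; mkdir -p pics; python3 - <<'E'
from workcell import bot
import cv2,numpy as np
print(bot.get_obs())
for n in ['top','side']:
    im,d=bot.camera(n); p=bot.camera_params(n); print(n,p,-p['R'].T@p['t'])
    cv2.imwrite(f'pics/{n}0.png',im[:,:,::-1]); np.savez(f'{n}0.npz',im=im,d=d,**p)
E
```

```text
pics
{'time': 0.0, 'q': array([-7.04175582e+01,  5.01226086e+00,  1.00348795e+01,  9.50980253e+01,
       -6.63381484e-04,  8.99994851e+01]), 'qd': array([ 0.04765893, -0.04596799, -0.00073451, -0.05173469, -0.05764713,
        0.0355323 ]), 'joint_efforts': array([-1.37810734e-03, -5.20382845e+01,  4.64803004e+01,  1.62379991e-02,
       -3.80181007e-05,  6.62565171e-06]), 'ee_pos': array([ 0.18426477, -0.51798768,  0.23057573]), 'tcp_rot': array([-1.79924593e+02,  6.62703237e-04,  1.95829576e+01]), 'wrist_force': array([-1.0581451 , -1.17714538,  0.63590908]), 'torque': array([-0.02433656, -0.01148498,  0.0423849 ]), 'grasp_force': 0.0, 'opening': 0.08523577345761921}
top {'K': array([[598.0683914 ,   0.        , 321.23671954],
       [  0.        , 598.0683914 , 230.69293326],
       [  0.        ,   0.        ,   1.        ]]), 'R': array([[ 0.00842839, -0.99992355,  0.00904721],
       [-0.99324396, -0.00941858, -0.11566215],
       [ 0.11573852, -0.00801124, -0.99324741]]), 't': array([-0.11288192,  0.59960025,  1.35394311])} [ 0.43979736 -0.09637914  1.41517281]
side {'K': array([[518.18692033,   0.        , 314.62435513],
       [  0.        , 518.18692033, 242.30814028],
       [  0.        ,   0.        ,   1.        ]]), 'R': array([[-0.99117671, -0.13237406,  0.00676979],
       [-0.096261  ,  0.68378207, -0.72330899],
       [ 0.09111829, -0.7175787 , -0.69049133]]), 't': array([0.57506983, 0.18672574, 1.02948125])} [0.49416566 0.68717843 0.84201518]
```

View pics/top0.png

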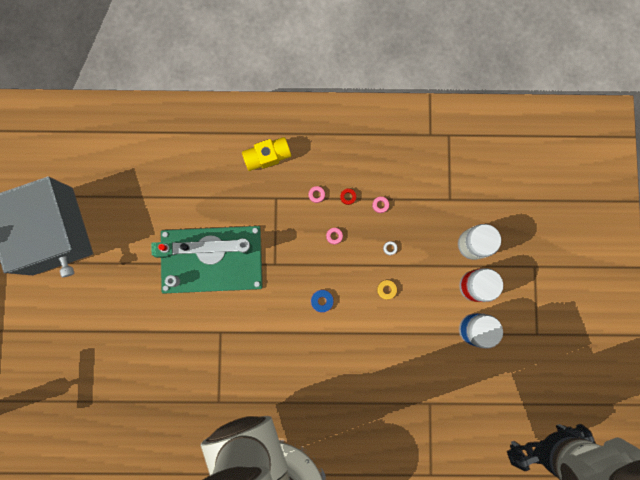

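View pics/side0.png

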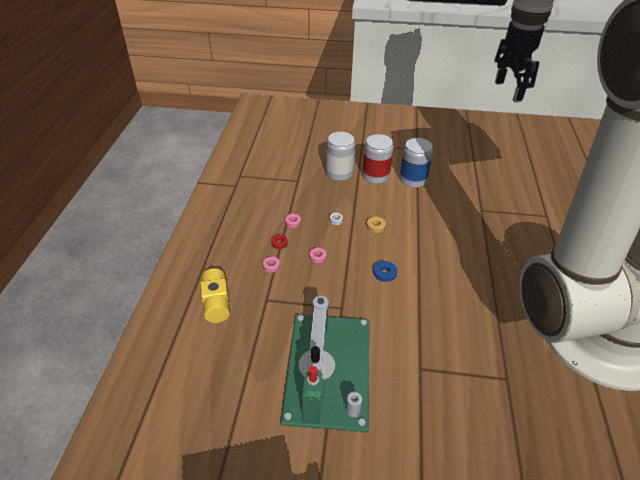

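The top view shows the carrier at about (210,260) with its fork on the left, and the pin head at (163,247). Four rings are present: blue (322,301), brass (387,290), red (348,196) and aluminium (390,248). The pink ones are decoys. A grey tall thing stands at (40,225), and the cans and mallet are clear of the rings.

```bash
cat > h.py <<'E'
import cv2,numpy as np
from workcell import bot
def ray(p,uv):
    K,R,t=p['K'],p['R'],p['t']
    d=R.T@np.linalg.solve(K,np.array([uv[0],uv[1],1.])); return -R.T@t,d
def onz(p,uv,z):
    o,d=ray(p,uv); return o+d*(z-o[2])/d[2]
def pt(p,uv,depth):
    o,d=ray(p,uv); return o+d*depth
def proj(p,X):
    c=p['K']@(p['R']@np.asarray(X)+p['t']); return c[:2]/c[2]
RANGES=dict(blue=((100,120,60),(125,255,255)),brass=((18,130,90),(30,255,255)),red=((0,190,90),(6,255,255)),green=((65,90,30),(90,255,255)))
def blobs(im,lo,hi,amin=30):
    m=cv2.inRange(cv2.cvtColor(im,cv2.COLOR_RGB2HSV),lo,hi)
    c,_=cv2.findContours(m,cv2.RETR_EXTERNAL,cv2.CHAIN_APPROX_NONE)
    return [k for k in c if cv2.contourArea(k)>amin]
E
python3 - <<'E'
from h import *
for n in ['top','side']:
    D=np.load(f'{n}0.npz'); im,d=D['im'],D['d']
    for c in RANGES:
        for k in blobs(im,*RANGES[c]):
            (u,v),(w,h),a=cv2.minAreaRect(k); hull=cv2.convexHull(k)
            z=.014 if c!='green' else .012
            print(n,c,np.round([u,v,w,h,a],1),cv2.contourArea(k),onz(D,(u,v),z).round(4), d[int(v),int(u)])
            if c=='green' and cv2.contourArea(k)>500:
                for q in cv2.boxPoints(cv2.minAreaRect(hull)): print('  corner',q,onz(D,q,z).round(4))
D=np.load('top0.npz')
for uv in [(40,225),(66,265),(86,380)]: print(pt(D,uv,D['d'][uv[1],uv[0]]).round(3))
im=D['im'];
a=cv2.resize(im[215:305,140:275],None,fx=5.9,fy=5.9,interpolation=cv2.INTER_CUBIC)[:,:,::-1]; cv2.imwrite('pics/c1.png',a)
S=np.load('side0.npz');a=cv2.resize(S['im'][285:435,270:385],None,fx=4,fy=4,interpolation=cv2.INTER_CUBIC)[:,:,::-1]; cv2.imwrite('pics/c2.png',a)
E
```

```text
top blue [467.6 327.9  14.   30.4   9.5] 115.0 [ 0.3794 -0.4492  0.014 ] 1.3232515
top blue [321.8 300.8  20.5  21.2  45. ] 347.5 [ 0.439  -0.1103  0.014 ] 1.4068379
top brass [386.5 289.5  19.   19.   90. ] 297.0 [ 0.4663 -0.2612  0.014 ] 1.4082191
top brass [266.  153.5  26.9  47.1  71.6] 1068.5 [0.7878 0.0261 0.014 ] 1.3983911
top red [467.3 287.8  29.8  10.8  76.4] 81.0 [ 0.472  -0.4502  0.014 ] 1.3381227
top red [347.5 196.5  15.   15.   90. ] 181.0 [ 0.6854 -0.1694  0.014 ] 1.4332857
top green [206.5 259.4  62.6 108.4  87.5] 5850.5 [0.533  0.1607 0.012 ] 1.4013833
  corner [150.95618 230.51308] [0.5999 0.2935 0.012 ]
  corner [259.2977  225.69789] [0.6138 0.0387 0.012 ]
  corner [262.0774  288.24103] [0.4668 0.0292 0.012 ]
  corner [153.73587 293.0562 ] [0.4535 0.281  0.012 ]
side blue [385.  270.5  19.   22.   90. ] 341.5 [ 0.4388 -0.1061  0.014 ] 1.1545128
side blue [414.9 170.9  26.3  18.9   7.8] 369.5 [ 0.3714 -0.4892  0.014 ] 1.331174
side brass [214.2 295.   54.9  27.2  83.7] 1284.0 [0.7899 0.0139 0.014 ] 1.0335771
side brass [376.  224.5  15.   18.   90. ] 218.0 [ 0.4656 -0.2553  0.014 ] 1.2684348
side red [312.5 373.5  13.    7.   90. ] 72.5 [0.5613 0.1717 0.014 ] 0.8158198
side red [279.  241.5  13.   14.   90. ] 142.0 [ 0.6855 -0.1645  0.014 ] 1.2188305
side red [377.6 166.9  24.7  16.8   2.6] 295.0 [ 0.4725 -0.4933  0.014 ] 1.3425404
side green [328.  372.3  86.5 111.3   4.4] 7035.5 [0.5335 0.1641 0.012 ] 0.94684434
  corner [280.65295 424.51172] [0.6015 0.2758 0.012 ]
  corner [289.18823 313.55292] [0.6271 0.0391 0.012 ]
  corner [375.44702 320.18823] [0.4529 0.0319 0.012 ]
  corner [366.91174 431.14703] [0.4559 0.2678 0.012 ]
[0.596 0.501 0.129]
[0.512 0.453 0.096]
[0.253 0.431 0.002]
```

View pics/c1.png

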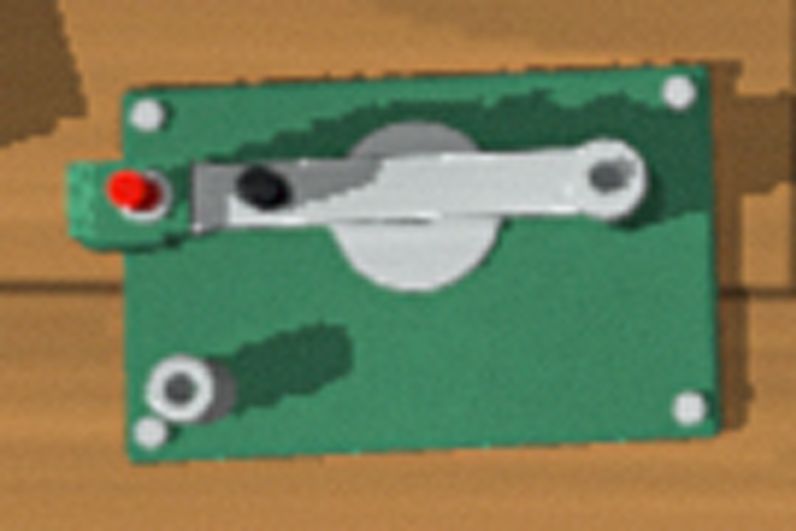

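View pics/c2.png

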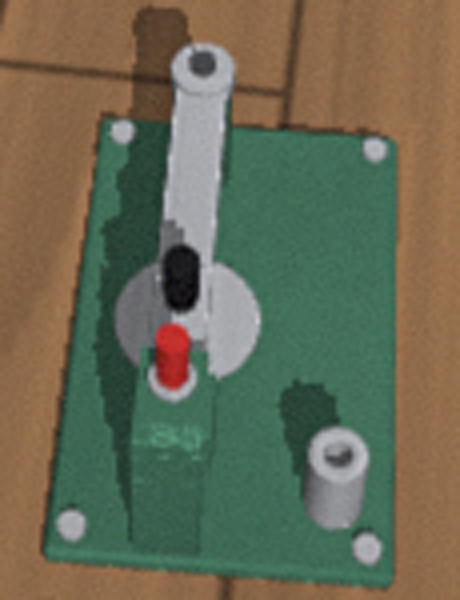

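The crops show the carrier's landmarks: top crop bush (180,390), seat centre (412,206), base corners. Side crop bush (338,453), seat (187,320), flange (172,378).

```bash
cat >> h.py <<'E'
def w(c,X):
    s,k=np.sin(c[2]),np.cos(c[2]); return np.array([c[0]+k*X[0]-s*X[1],c[1]+s*X[0]+k*X[1],X[2]])
E
python3 - <<'E'
from h import *
from scipy.optimize import least_squares
T=np.load('top0.npz');S=np.load('side0.npz')
C={'a':(.053,.118,.012),'b':(.053,-.118,.012),'c':(-.097,-.118,.012),'d':(-.097,.118,.012),'bush':(-.07,.085,.054),'seat':(0,0,.016),'fl':(0,.085,.104)}
tp=dict(a=(126,92),b=(712,66),c=(718,436),d=(130,463),bush=(180,390),seat=(412,206),fl=(146,196))
sp=dict(b=(100,115),c=(397,138),d=(393,586),a=(44,557),bush=(338,452),seat=(187,320),fl=(172,377))
obs=[(T,C[k],((x+.5)/5.9-.5+140,(y+.5)/5.9-.5+215),'T'+k) for k,(x,y) in tp.items()]
obsS=[(S,C[k],((x+.5)/4-.5+270,(y+.5)/4-.5+285),'S'+k) for k,(x,y) in sp.items()]
for nm,O in (('top',obs),('side',obsS),('both',obs+obsS)):
    r=least_squares(lambda c:np.concatenate([proj(p,w(c,X))-uv for p,X,uv,_ in O]),[.55,.155,-.05],loss='soft_l1')
    print(nm,r.x.round(4),np.degrees(r.x[2]))
c=r.x
for p,X,uv,k in obs+obsS: print(k,(proj(p,w(c,X))-uv).round(2))
np.save('car.npy',c)
for n,X in dict(seat=(0,0,0),fork=(0,.085,0),bush=(-.07,.085,0),knob=(0,.04,0),hinge=(0,-.085,0)).items(): print(n,w(c,X).round(4))
# white ring
for n,D,roi in (('top',T,(375,235,405,262)),('side',S,(325,208,348,228))):
    x0,y0,x1,y1=roi; h=cv2.cvtColor(D['im'],cv2.COLOR_RGB2HSV)[y0:y1,x0:x1]
    m=cv2.inRange(h,(0,0,120),(180,70,255)); k=max(cv2.findContours(m,0,1)[0],key=cv2.contourArea)
    x,y,ww,hh=cv2.boundingRect(k); u,v=x+x0+(ww-1)/2,y+y0+(hh-1)/2; print(n,u,v,ww,hh,onz(D,(u,v),.014).round(4))
E
```

```text
top [0.5557 0.152  0.051 ] 2.9220760265390466
side [0.5567 0.1533 0.0529] 3.0292363847575245
both [0.5564 0.1528 0.0523] 2.998619860236454
Ta [-1.37 -0.92]
Tb [-0.52 -0.77]
Tc [0.52 0.24]
Td [-1.23  0.11]
Tbush [-0.03 -0.35]
Tseat [ 0.5  -0.15]
Tfl [-0.25 -0.18]
Sb [0.33 0.27]
Sc [ 0.27 -0.43]
Sd [ 0.64 -1.04]
Sa [-0.64 -0.83]
Sbush [0.32 0.62]
Sseat [ 0.15 -0.23]
Sfl [0.32 0.11]
seat [0.5564 0.1528 0.    ]
fork [0.5519 0.2377 0.    ]
bush [0.482 0.234 0.   ]
knob [0.5543 0.1927 0.    ]
hinge [0.5608 0.0679 0.    ]
top 390.0 247.5 15 14 [ 0.5648 -0.2699  0.014 ]
side 336.0 218.0 13 13 [ 0.5632 -0.2655  0.014 ]
```

Request:
step_arm(
  targets=[
    [0.4,[44,90,4],[0,0,0.15]],
    [0.4,[88,180,8],[0,0,0.3]],
    [0.4,[120,246,12],[0,0,0.44]],
    [0.4,[152,312,14],[0,0,0.58]],
    [0.4,[174,356,16],[0,0,0.72]],
    [0.4,[196,400,18],[0,0,0.86]],
    [0.4,[218,444,20],[0,0,1.0]],
    [0.4,[240,488,20],[0,0,1.14]],
  ],
  force=30,
)

```text
time: 0.9
ee_pos: [0.3606, -0.1574, 0.2471]
tcp_rot: [180.0, 0.0, 85.2]
wrist_force: [1.4, -0.6, -0.4]
opening: 0.034
grasp_force: 0.0
```

Request:
step_arm(
  targets=[
    [0.4,[20,40,0],[0,0,0.13]],
    [0.4,[40,80,0],[0,0,0.13]],
    [0.4,[60,120,0],[0,0,0.13]],
    [0.4,[80,160,0],[0,0,0.13]],
    [0.4,[100,200,0],[0,0,0.13]],
    [0.4,[120,240,0],[0,0,0.13]],
    [0.4,[140,280,0],[0,0,0.13]],
    [0.4,[150,300,0],[0,0,0.13]],
  ],
)

```text
time: 1.7
ee_pos: [0.511, 0.1436, 0.2459]
tcp_rot: [-179.9, -0.0, 92.5]
wrist_force: [-0.6, -1.3, -0.8]
opening: 0.0341
grasp_force: 0.0
```

Request:
step_arm(
  targets=[
    [0.4,[20,40,0],[0,0,0.01]],
    [0.4,[35,80,-10],[0,0,0.01]],
    [0.4,[41,94,-30],[0,0,0.01]],
    [0.4,[41,94,-30],[0,0,0.01]],
    [0.4,[41,94,-30],[0,0,0.01]],
  ],
)

```text
time: 2.2
ee_pos: [0.5508, 0.2344, 0.2165]
tcp_rot: [-179.9, 0.0, 93.0]
wrist_force: [-0.4, -0.4, 0.0]
opening: 0.0344
grasp_force: 0.0
```

```bash
cat >> h.py <<'E'
def wray(p,uv):
    K,R,t=p['K'],p['R'],p['t']; x=(uv[0]-K[0,2])/K[0,0]; y=(uv[1]-K[1,2])/K[1,1]; th=np.hypot(x,y)
    s=np.sin(th)/th if th>1e-9 else 1; d=R.T@np.array([x*s,y*s,np.cos(th)]); return -R.T@t,d
def wonz(p,uv,z):
    o,d=wray(p,uv); return o+d*(z-o[2])/d[2]
def wproj(p,X):
    c=p['R']@np.asarray(X)+p['t']; r=np.hypot(c[0],c[1]); th=np.arctan2(r,c[2])
    return np.array([p['K'][0,2]+p['K'][0,0]*th*c[0]/r,p['K'][1,2]+p['K'][1,1]*th*c[1]/r])
def wrist(name):
    p=bot.camera_params('wrist'); im,d=bot.camera('wrist'); np.savez(name+'.npz',im=im,d=d,**p); cv2.imwrite(f'pics/{name}.png',im[:,:,::-1]); return p,im,d
E
python3 - <<'E'
from h import *
o=bot.get_obs(); print(o['ee_pos'],o['tcp_rot'],o['q'])
p,im,d=wrist('w1'); c=np.load('car.npy')
print(p['K'],-p['R'].T@p['t'])
for n,X in dict(flange=(0,.085,.104),griptop=(0,.085,.132),bush=(-.07,.085,.054),knobtop=(0,.04,.122),seat=(0,0,.016),hinge=(0,-.085,.09)).items(): print(n,wproj(p,w(c,X)).round(1))
E
```

```text
[0.55083237 0.23442953 0.21648379] [-1.79901090e+02  4.62831050e-02  9.29540755e+01] [ 2.30586934e+01  1.16373946e+01  1.58729741e+01  9.43443713e+01
 -9.46412219e-03  1.10104667e+02]
[[371.64829954   0.         321.22661251]
 [  0.         371.64829954 241.98266018]
 [  0.           0.           1.        ]] [0.54616472 0.30392305 0.35913359]
flange [324.8 233.3]
griptop [325.1 244.4]
bush [242.2 218.6]
knobtop [324.8 301.9]
seat [323.8 293.1]
hinge [323.9 406.5]
```

View pics/w1.png

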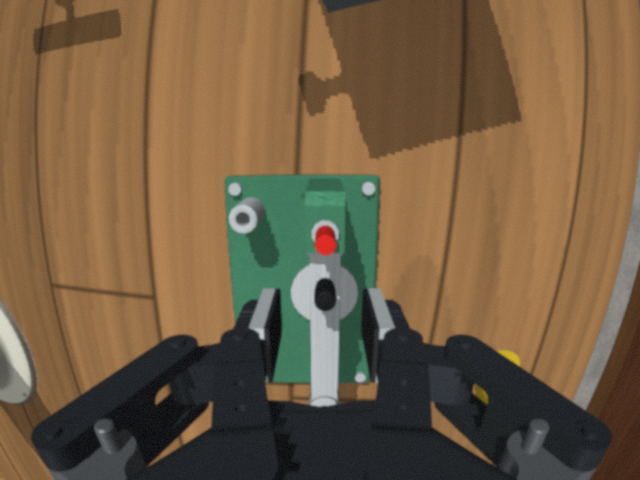

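The wrist view agrees with the carrier fit to about 1 px: flange (325,232), bush (242,217), knob (325,295). I'll descend on the pin.

Request:
step_arm(
  targets=[
    [0.4,[0,1,-40],[0,0,0]],
    [0.4,[0,1,-80],[0,0,0]],
    [0.4,[0,1,-107],[0,0,0]],
    [0.4,[0,1,-107],[0,0,0]],
    [0,[0,1,-107],[0,0,0]],
    [0,[0,1,-107],[0,0,0]],
    [0,[0,1,-107],[0,0,0]],
    [0,[0,1,-107],[0,0,0]],
  ],
)

```text
time: 3.05
ee_pos: [0.5524, 0.2358, 0.1127]
tcp_rot: [179.8, -0.1, 92.9]
wrist_force: [-0.2, -1.9, 8.9]
opening: 0.0116
grasp_force: 30.3
```

Request:
step_arm(
  targets=[
    [0,[0,0,15],[0,0,0]],
    [0,[0,0,30],[0,0,0]],
    [0,[0,0,45],[0,0,0]],
    [0,[0,0,60],[0,0,0]],
    [0,[0,0,60],[0,0,0]],
  ],
)

```text
time: 3.55
ee_pos: [0.5523, 0.2362, 0.1734]
tcp_rot: [179.8, -0.1, 92.9]
wrist_force: [-0.2, -0.1, -0.2]
opening: 0.0116
grasp_force: 29.6
```

```bash
python3 - <<'E'
from h import *
o=bot.get_obs(); print(o['ee_pos'],o['wrist_force'],o['opening'])
p,im,d=wrist('w2')
im2,_=bot.camera('side')
print(proj(bot.camera_params('side'),o['ee_pos']))
x,y=proj(bot.camera_params('side'),o['ee_pos']).astype(int)
a=cv2.resize(im2[y-60:y+65,x-50:x+50],None,fx=4,fy=4,interpolation=cv2.INTER_CUBIC)
b=im[150:400,200:450]; b=cv2.resize(b,(500,500)); a=cv2.resize(a,(300,500)) if 0 else a[:500]
cv2.imwrite('pics/m2.png',np.hstack([a,b[:,100:]])[:,:,::-1])
E
```

```text
[0.55232774 0.23616409 0.17343954] [-0.21754391 -0.07671956 -0.19670287] 0.011584285065221227
[313.00381062 353.46731754]
```

View pics/m2.png

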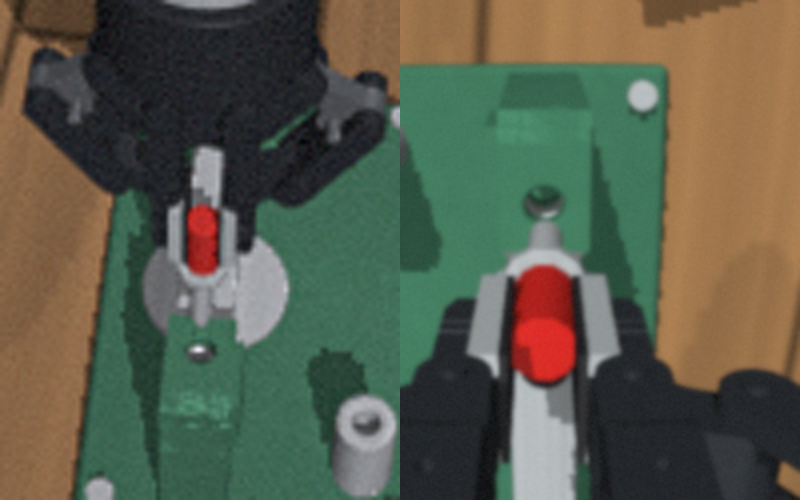

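The pin is out and held upright, with the fork hole visible at crop (543,203). Next I carry it to the bush.

Request:
step_arm(
  targets=[
    [0,[-35,-2,0],[0,0,0]],
    [0,[-70,-4,0],[0,0,0]],
    [0,[-70,-4,0],[0,0,0]],
    [0,[-70,-4,-30],[0,0,0]],
    [0,[-70,-4,-55],[0,0,0]],
    [0,[-70,-4,-70],[0,0,0]],
    [0,[-70,-4,-70],[0,0,0]],
  ],
)

```text
time: 4.35
ee_pos: [0.4807, 0.2312, 0.0976]
tcp_rot: [-179.8, 0.1, 92.9]
wrist_force: [0.9, 0.3, -0.5]
opening: 0.0113
grasp_force: 29.8
```

Request:
step_arm(
  targets=[
    [0,[1,1,-10],[0,0,0]],
    [0,[1,1,-20],[0,0,0]],
    [0,[1,1,-27],[0,0,0]],
    [0,[1,1,-30],[0,0,0]],
    [0,[1,1,-30],[0,0,0]],
  ],
)

```text
time: 4.85
ee_pos: [0.4821, 0.2326, 0.0696]
tcp_rot: [-180.0, 0.0, 92.9]
wrist_force: [0.3, 0.2, -0.7]
opening: 0.0114
grasp_force: 29.8
```

Request:
step_arm(
  targets=[
    [0,[0,0,-2],[0,0,0]],
    [0,[0,0,-4],[0,0,0]],
    [0,[0,0,-4],[0,0,0]],
    [0.4,[0,0,-3],[0,0,0]],
    [0.4,[0,0,-3],[0,0,0]],
    [0.4,[0,0,20],[0,0,0]],
    [0.4,[0,0,60],[0,0,0]],
    [0.4,[0,0,90],[0,0,0]],
  ],
)

```text
time: 5.65
ee_pos: [0.4823, 0.2327, 0.1618]
tcp_rot: [180.0, -0.0, 92.9]
wrist_force: [0.9, -0.2, -0.6]
opening: 0.0341
grasp_force: 0.0
```

Request:
step_arm(
  targets=[
    [0.3,[36,-20,0],[0,0,0]],
    [0.3,[72,-40,0],[0,0,0]],
    [0.3,[72,-40,0],[0,0,0]],
    [0.3,[72,-40,0],[0,0,0]],
  ],
)

```text
time: 6.05
ee_pos: [0.5545, 0.1922, 0.1593]
tcp_rot: [-179.9, 0.0, 92.8]
wrist_force: [-0.1, -0.2, 0.8]
opening: 0.0258
grasp_force: 0.0
```

```bash
python3 - <<'E'
from h import *
o=bot.get_obs(); print(o['ee_pos'])
p,im,d=wrist('w3'); c=np.load('car.npy')
for k in blobs(im,*RANGES['red']):
    x,y,ww,hh=cv2.boundingRect(k); print('red',x,y,ww,hh)
print('pred pin top/flange',wproj(p,w(c,(-.07,.085,.086))),wproj(p,w(c,(-.07,.085,.058))),'knob',wproj(p,w(c,(0,.04,.122))))
s=bot.camera('side')[0]; ps=bot.camera_params('side')
for k in blobs(s,*RANGES['red']):print('side red',cv2.boundingRect(k))
print(proj(ps,w(c,(-.07,.085,.086))),proj(ps,w(c,(-.07,.085,.058))))
cv2.imwrite('pics/w3c.png',im[100:480,150:500,::-1])
E
```

```text
[0.55453741 0.1921502  0.1593153 ]
red 196 169 29 22
pred pin top/flange [206.28663204 182.12637898] [218.60111659 177.13734532] knob [322.98456793 274.8785153 ]
side red (352, 386, 8, 14)
[355.61444663 388.14225758] [354.58524528 397.0106896 ]
```

View pics/w3c.png

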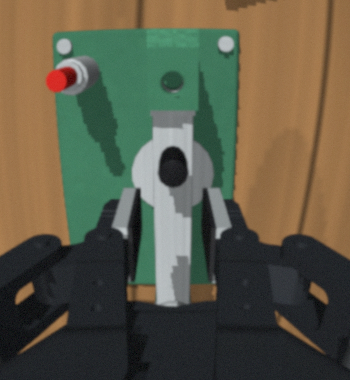

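The pin is standing parked in the bush at (215,175), and the knob is centred under the gripper. I'll descend to straddle it.

Request:
step_arm(
  targets=[
    [0.3,[0,1,-30],[0,0,0]],
    [0.3,[0,1,-60],[0,0,0]],
    [0.3,[0,1,-62],[0,0,0]],
    [0.3,[0,1,-62],[0,0,0]],
  ],
)

```text
time: 6.55
ee_pos: [0.5535, 0.1941, 0.0983]
tcp_rot: [-180.0, 0.0, 93.0]
wrist_force: [-0.6, -0.3, 0.5]
opening: 0.0254
grasp_force: 0.0
```

Request:
step_arm(
  targets=[
    [0.3,[12,0,0],[0,0,-0.06]],
    [0.3,[25,-1,0],[0,0,-0.13]],
    [0.3,[49,-7,0],[0,0,-0.26]],
    [0.3,[72,-18,0],[0,0,-0.39]],
    [0.3,[92,-33,0],[0,0,-0.52]],
    [0.3,[108,-52,0],[0,0,-0.65]],
    [0.3,[120,-73,0],[0,0,-0.78]],
    [0.3,[120,-73,0],[0,0,-0.78]],
  ],
)

```text
time: 7.35
ee_pos: [0.676, 0.1188, 0.1]
tcp_rot: [179.9, -0.1, 47.9]
wrist_force: [-0.2, -0.6, -0.6]
opening: 0.026
grasp_force: 0.0
```

Request:
step_arm(
  targets=[
    [0.3,[8,-24,0],[0,0,-0.12]],
    [0.3,[11,-49,0],[0,0,-0.22]],
    [0.3,[11,-61,0],[0,0,-0.22]],
    [0.3,[11,-61,0],[0,0,-0.22]],
    [0.3,[11,-56,0],[0,0,-0.22]],
    [0.4,[11,-56,40],[0,0,-0.22]],
    [0.4,[11,-56,80],[0,0,-0.22]],
    [0.4,[11,-56,100],[0,0,-0.22]],
  ],
)

```text
time: 8.15
ee_pos: [0.6856, 0.0667, 0.2023]
tcp_rot: [179.9, -0.2, 35.8]
wrist_force: [0.8, -0.4, 0.2]
opening: 0.034
grasp_force: 0.0
```

```bash
python3 - <<'E'
from h import *
p=bot.camera_params('top'); im,d=bot.camera('top'); np.savez('top1.npz',im=im,d=d,**p)
ps=bot.camera_params('side'); s,ds=bot.camera('side'); np.savez('side1.npz',im=s,d=ds,**ps)
for n in ('blue','brass','red'):
    for P,I in ((p,im),(ps,s)):
        for k in blobs(I,*RANGES[n]):
            x,y,ww,hh=cv2.boundingRect(k); print(n,x,y,ww,hh,onz(P,(x+(ww-1)/2,y+(hh-1)/2),.014).round(4))
cv2.imwrite('pics/m4.png',np.hstack([im[120:330,120:440],s[190:400,200:420]])[:,:,::-1])
E
```

```text
blue 311 290 22 22 [ 0.4395 -0.1097  0.014 ]
blue 374 261 23 20 [ 0.4388 -0.1061  0.014 ]
blue 404 162 26 19 [ 0.3671 -0.4892  0.014 ]
brass 377 279 21 21 [ 0.4675 -0.2624  0.014 ]
brass 253 137 39 32 [0.7904 0.0118 0.014 ]
brass 200 268 30 55 [0.7894 0.0137 0.014 ]
brass 367 217 19 16 [ 0.4656 -0.2553  0.014 ]
brass 618 178 16 24 [-0.173 -0.484  0.014]
red 462 274 10 26 [ 0.4749 -0.4485  0.014 ]
red 340 189 16 16 [ 0.6854 -0.1694  0.014 ]
red 352 386 8 14 [0.4804 0.1995 0.014 ]
red 271 235 16 14 [ 0.6867 -0.1643  0.014 ]
red 365 163 25 14 [ 0.4735 -0.4809  0.014 ]
```

View pics/m4.png

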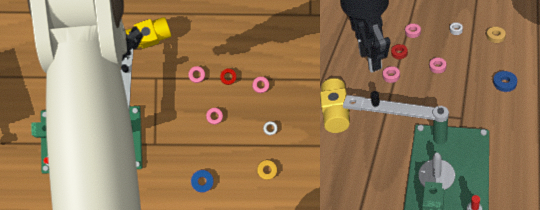

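The keeper is swung out to about 90° and the post is clear. Rings are unmoved; blue is at (0.439,-0.109). Going to look at blue up close.

Request:
step_arm(
  targets=[
    [0.9,[-36,-31,0],[0,0,0.14]],
    [0.9,[-72,-62,0],[0,0,0.28]],
    [0.9,[-108,-93,-5],[0,0,0.42]],
    [0.9,[-144,-124,-15],[0,0,0.56]],
    [0.9,[-180,-155,-25],[0,0,0.7]],
    [0.9,[-215,-186,-35],[0,0,0.84]],
    [0.9,[-240,-208,-45],[0,0,0.98]],
    [0.9,[-247,-217,-52],[0,0,1.0]],
  ],
)

```text
time: 9.05
ee_pos: [0.4359, -0.1527, 0.1447]
tcp_rot: [-179.9, -0.0, 93.3]
wrist_force: [1.0, 0.6, -0.0]
opening: 0.077
grasp_force: 0.0
```

Request:
step_arm(
  targets=[
    [0.9,[0,0,0],[0,0,0]],
    [0.9,[0,0,0],[0,0,0]],
    [0.9,[0,0,0],[0,0,0]],
  ],
)

```text
time: 9.35
ee_pos: [0.439, -0.1515, 0.146]
tcp_rot: [180.0, -0.0, 93.0]
wrist_force: [0.2, -0.2, -0.5]
opening: 0.0768
grasp_force: 0.0
```

```bash
cat >> h.py <<'E'
def ringpos(p,im,lo,hi,z=.014,amin=80):
    for k in blobs(im,lo,hi,amin):
        P=np.array([wonz(p,q[0].astype(float),z)[:2] for q in k]).astype(np.float32)
        (cx,cy),r=cv2.minEnclosingCircle(P); e=cv2.fitEllipse(P*1000)
        print('px',k[:,0].mean(0).round(),'circ',round(cx,4),round(cy,4),'r',round(r,4),'ell',np.round(e[0],1),np.round(e[1],1))
E
python3 - <<'E'
from h import *
o=bot.get_obs(); print(o['ee_pos'],o['tcp_rot'])
p,im,d=wrist('w5'); ringpos(p,im,*RANGES['blue'])
E
```

```text
[ 0.43899726 -0.15148831  0.14602847] [ 1.79990320e+02 -6.68275726e-03  9.29828815e+01]
px [325. 177.] circ 0.439 -0.1103 r 0.0256 ell [ 438.8 -110.4] [49.8 50.2]
```

Request:
step_arm(
  targets=[
    [0.9,[0,41,-45],[0,0,0]],
    [0.9,[0,41,-90],[0,0,0]],
    [0.9,[0,41,-130],[0,0,0]],
    [0.9,[0,41,-143],[0,0,0]],
    [0.9,[0,41,-143],[0,0,0]],
    [0.9,[0,41,-143],[0,0,0]],
  ],
  force=40,
)

```text
time: 10.0
ee_pos: [0.4396, -0.1115, 0.0049]
tcp_rot: [179.9, 0.0, 92.9]
wrist_force: [-0.0, -0.7, 0.0]
opening: 0.0767
grasp_force: 0.0
```

Request:
step_arm(
  targets=[
    [0.5,[0,0,0],[0,0,0]],
    [0.3,[0,0,0],[0,0,0]],
    [0.3,[0,0,0],[0,0,0]],
    [0.3,[0,0,0],[0,0,0]],
  ],
)

```text
time: 10.4
ee_pos: [0.4397, -0.1118, 0.0053]
tcp_rot: [179.8, 0.1, 92.9]
wrist_force: [-1.2, 1.1, 8.0]
opening: 0.0503
grasp_force: 40.6
```

Request:
step_arm(
  targets=[
    [0.3,[0,0,20],[0,0,0]],
    [0.3,[0,0,60],[0,0,0]],
    [0.3,[10,20,105],[0,0,0]],
    [0.3,[30,55,130],[0,0,0]],
    [0.3,[50,95,150],[0,0,0]],
    [0.3,[70,135,160],[0,0,0]],
    [0.3,[92,178,160],[0,0,0]],
    [0.3,[114,220,160],[0,0,0]],
  ],
)

```text
time: 11.2
ee_pos: [0.5534, 0.1105, 0.1645]
tcp_rot: [179.9, -0.0, 92.9]
wrist_force: [0.5, -1.1, -1.4]
opening: 0.0496
grasp_force: 43.1
```

Request:
step_arm(
  targets=[
    [0.3,[3,2,0],[0,0,0]],
    [0.3,[3,2,0],[0,0,0]],
    [0.3,[3,2,0],[0,0,0]],
  ],
)

```text
time: 11.5
ee_pos: [0.5551, 0.11, 0.1633]
tcp_rot: [-180.0, 0.0, 92.9]
wrist_force: [-0.1, -0.6, -1.8]
opening: 0.0498
grasp_force: 43.1
```

```bash
python3 - <<'E'
from h import *
o=bot.get_obs(); print(o['ee_pos'],o['tcp_rot'],o['wrist_force'],o['opening'])
p,im,d=wrist('w6'); c=np.load('car.npy')
for n,X in dict(seat=(0,0,.016),top=(0,0,.078),fork=(0,.085,.1)).items(): print(n,wproj(p,w(c,X)).round(1))
a=cv2.resize(im[60:360,180:480],(600,600),interpolation=cv2.INTER_CUBIC); cv2.imwrite('pics/w6c.png',a[:,:,::-1])
E
```

```text
[0.55509142 0.11003801 0.16332664] [-1.79997555e+02  1.33394164e-02  9.29006220e+01] [-0.13259058 -0.6394968  -1.78419601] 0.0498434183735838
seat [327.  173.3]
top [328.6 182.6]
fork [329.5  36.8]
```

View pics/w6c.png

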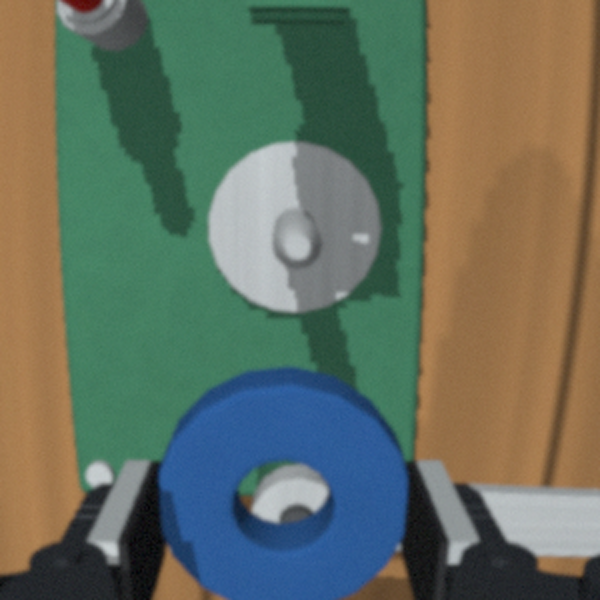

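The seat centre is at (327.2,173.2), matching the prediction (327,173.3), and the blue ring is held level at about (322,302). I'll measure the ring's place in the hand.

```bash
python3 - <<'E'
from h import *
p=np.load('w6.npz'); ringpos(p,p['im'],*RANGES['blue'],z=.172)
print(wonz(p,(327.9,181.3),.078),np.load('car.npy'))
E
```

```text
px [321. 305.] circ 0.5541 0.1136 r 0.0273 ell [553.8 113.4] [50.5 54. ]
[0.5558487  0.15354036 0.078     ] [0.55635133 0.1527694  0.05233579]
```

Request:
step_arm(
  targets=[
    [0.3,[1,20,0],[0,0,0]],
    [0.3,[1,41,0],[0,0,0]],
    [0.3,[1,41,-40],[0,0,0]],
    [0.3,[1,41,-70],[0,0,0]],
    [0.3,[1,41,-75],[0,0,0]],
    [0.3,[1,41,-85],[0,0,0]],
    [0.3,[1,41,-95],[0,0,0]],
    [0.3,[1,41,-95],[0,0,0]],
  ],
)

```text
time: 12.35
ee_pos: [0.5562, 0.1513, 0.0677]
tcp_rot: [-180.0, 0.0, 92.9]
wrist_force: [-0.1, 0.1, -2.0]
opening: 0.0497
grasp_force: 43.1
```

Request:
step_arm(
  targets=[
    [0.3,[0,0,-15],[0,0,0]],
    [0.3,[0,0,-30],[0,0,0]],
    [0.3,[0,0,-42],[0,0,0]],
    [0.3,[0,0,-45],[0,0,0]],
    [0.3,[0,0,-47],[0,0,0]],
    [0.3,[0,0,-47],[0,0,0]],
  ],
)

```text
time: 12.95
ee_pos: [0.556, 0.1516, 0.0214]
tcp_rot: [-180.0, 0.0, 92.9]
wrist_force: [-3.5, -0.7, 3.7]
opening: 0.0499
grasp_force: 43.7
```

Request:
step_arm(
  targets=[
    [0.75,[0,0,0],[0,0,0]],
    [0.75,[0,0,0],[0,0,0]],
    [0.75,[0,0,0],[0,0,0]],
    [0.85,[0,0,45],[0,0,0]],
    [0.85,[0,0,90],[0,0,0]],
    [0.85,[0,0,130],[0,0,0]],
    [0.85,[-10,-48,140],[0,0,0]],
    [0.85,[-20,-97,140],[0,0,0]],
  ],
)

```text
time: 13.75
ee_pos: [0.5373, 0.0547, 0.1635]
tcp_rot: [179.8, -0.0, 93.1]
wrist_force: [2.0, -0.4, 0.4]
opening: 0.0727
grasp_force: 0.0
```

Request:
step_arm(
  targets=[
    [0.85,[-10,-49,0],[0,0,0]],
    [0.85,[-20,-98,0],[0,0,0]],
    [0.85,[-29,-147,0],[0,0,0]],
    [0.85,[-38,-196,0],[0,0,0]],
    [0.85,[-47,-245,0],[0,0,0]],
    [0.85,[-56,-293,-5],[0,0,0]],
    [0.85,[-63,-341,-10],[0,0,0]],
    [0.85,[-69,-358,-15],[0,0,0]],
  ],
)

```text
time: 14.55
ee_pos: [0.4664, -0.307, 0.1455]
tcp_rot: [-180.0, 0.0, 92.7]
wrist_force: [0.2, 0.3, -0.6]
opening: 0.0726
grasp_force: 0.0
```

Request:
step_arm(
  targets=[
    [0.85,[0,0,0],[0,0,0]],
    [0.85,[0,0,0],[0,0,0]],
    [0.85,[0,0,0],[0,0,0]],
  ],
)

```text
time: 14.85
ee_pos: [0.4678, -0.3024, 0.1463]
tcp_rot: [180.0, 0.0, 93.0]
wrist_force: [-0.5, -0.6, 0.1]
opening: 0.0728
grasp_force: 0.0
```

```bash
python3 - <<'E'
from h import *
o=bot.get_obs(); print(o['ee_pos'],o['tcp_rot'],o['q'])
p,im,d=wrist('w7'); ringpos(p,im,*RANGES['brass'])
E
```

```text
[ 0.46776189 -0.30240905  0.14630782] [1.79976721e+02 1.21126507e-03 9.29780006e+01] [-3.28892301e+01  5.02680091e+00  7.29461754e-01  8.56830865e+01
  1.26576922e-02  5.41327712e+01]
px [284. 220.] circ 0.437 -0.2955 r 0.024 ell [ 437.4 -295.5] [45.1 46.7]
```

The brass ring has been knocked to about (0.437,-0.2955). I'll re-look from a better spot.

Request:
step_arm(
  targets=[
    [0.85,[-31,-34,0],[0,0,0]],
    [0.85,[-31,-34,0],[0,0,0]],
    [0.85,[-31,-34,0],[0,0,0]],
    [0.85,[-31,-34,0],[0,0,0]],
  ],
)

```text
time: 15.3
ee_pos: [0.437, -0.3365, 0.1462]
tcp_rot: [180.0, 0.0, 93.0]
wrist_force: [-0.4, -0.5, 0.5]
opening: 0.073
grasp_force: 0.0
```

```bash
python3 - <<'E'
from h import *
o=bot.get_obs(); print(o['ee_pos'],o['tcp_rot'])
p,im,d=wrist('w8'); ringpos(p,im,*RANGES['brass'])
E
```

```text
[ 0.43698699 -0.33647307  0.14622446] [1.79972306e+02 3.50503468e-03 9.29757727e+01]
px [325. 178.] circ 0.4368 -0.296 r 0.0235 ell [ 437. -296.] [45.1 45.7]
```

Request:
step_arm(
  targets=[
    [0.85,[0,41.5,-45],[0,0,0]],
    [0.85,[0,41.5,-90],[0,0,0]],
    [0.85,[0,41.5,-130],[0,0,0]],
    [0.85,[0,41.5,-142],[0,0,0]],
    [0.85,[0,41.5,-142],[0,0,0]],
    [0.4,[0,41.5,-142],[0,0,0]],
    [0.2,[0,41.5,-142],[0,0,0]],
    [0.2,[0,41.5,-142],[0,0,0]],
  ],
)

```text
time: 16.15
ee_pos: [0.4379, -0.2968, 0.0071]
tcp_rot: [179.8, 0.1, 92.9]
wrist_force: [-1.4, 2.2, 7.5]
opening: 0.0428
grasp_force: 39.6
```

Request:
step_arm(
  targets=[
    [0.2,[0,0,0],[0,0,0]],
    [0.2,[0,0,0],[0,0,0]],
  ],
)

```text
time: 16.35
ee_pos: [0.4379, -0.2968, 0.0071]
tcp_rot: [179.8, 0.1, 92.9]
wrist_force: [-0.1, 1.0, 7.4]
opening: 0.043
grasp_force: 39.6
```

Request:
step_arm(
  targets=[
    [0.2,[0,0,30],[0,0,0]],
    [0.2,[0,0,75],[0,0,0]],
    [0.2,[10,30,110],[0,0,0]],
    [0.2,[20,72,130],[0,0,0]],
    [0.2,[32,118,145],[0,0,0]],
    [0.2,[44,165,145],[0,0,0]],
    [0.2,[56,213,145],[0,0,0]],
    [0.2,[68,260,145],[0,0,0]],
  ],
)

```text
time: 17.15
ee_pos: [0.5051, -0.034, 0.1511]
tcp_rot: [179.8, 0.0, 92.9]
wrist_force: [1.0, -0.8, -1.5]
opening: 0.043
grasp_force: 41.5
```

Request:
step_arm(
  targets=[
    [0.2,[13,48,0],[0,0,0]],
    [0.2,[26,96,0],[0,0,0]],
    [0.2,[38,142,0],[0,0,0]],
    [0.2,[48,180,0],[0,0,0]],
    [0.2,[50,189,0],[0,0,0]],
    [0.2,[50,189,0],[0,0,0]],
    [0.2,[50,189,0],[0,0,0]],
    [0.2,[50,189,0],[0,0,0]],
  ],
)

```text
time: 17.95
ee_pos: [0.5544, 0.1519, 0.1496]
tcp_rot: [180.0, 0.0, 92.8]
wrist_force: [-0.7, -0.4, -1.5]
opening: 0.0429
grasp_force: 41.5
```

Request:
step_arm(
  targets=[
    [0.2,[1.6,0.3,0],[0,0,0]],
    [0.2,[1.6,0.3,-40],[0,0,0]],
    [0.2,[1.6,0.3,-55],[0,0,0]],
    [0.2,[1.6,0.3,-65],[0,0,0]],
    [0.2,[1.6,0.3,-75],[0,0,0]],
    [0.2,[1.6,0.3,-85],[0,0,0]],
    [0.2,[1.6,0.3,-85],[0,0,0]],
  ],
)

```text
time: 18.65
ee_pos: [0.5559, 0.1532, 0.0631]
tcp_rot: [-180.0, 0.0, 92.9]
wrist_force: [1.0, -0.2, -2.8]
opening: 0.043
grasp_force: 41.5
```

Request:
step_arm(
  targets=[
    [0.2,[0,-0.7,-12],[0,0,0]],
    [0.2,[0,-0.7,-22],[0,0,0]],
    [0.2,[0,-0.7,-26],[0,0,0]],
    [0.2,[0,-0.7,-27.5],[0,0,0]],
    [0.2,[0,-0.7,-27.5],[0,0,0]],
  ],
)

```text
time: 19.15
ee_pos: [0.5557, 0.1527, 0.0371]
tcp_rot: [-180.0, 0.0, 92.9]
wrist_force: [-3.8, -1.1, 6.1]
opening: 0.0428
grasp_force: 42.3
```

Request:
step_arm(
  targets=[
    [0.7,[0,0,0],[0,0,0]],
    [0.7,[0,0,0],[0,0,0]],
    [0.7,[0,0,0],[0,0,0]],
    [0.7,[0,0,45],[0,0,0]],
    [0.7,[0,0,90],[0,0,0]],
    [0.7,[0,-10,130],[0,0,0]],
    [0.7,[10,-58,130],[0,0,0]],
    [0.7,[20,-106,130],[0,0,0]],
  ],
)

```text
time: 19.95
ee_pos: [0.5768, 0.0466, 0.1683]
tcp_rot: [179.8, -0.0, 93.1]
wrist_force: [1.5, 0.0, -0.2]
opening: 0.0597
grasp_force: 0.0
```

Request:
step_arm(
  targets=[
    [0.7,[20,-45,0],[0,0,0]],
    [0.7,[40,-90,0],[0,0,0]],
    [0.7,[60,-135,0],[0,0,0]],
    [0.7,[80,-180,0],[0,0,0]],
    [0.7,[100,-225,-8],[0,0,0]],
    [0.7,[110,-244,-20],[0,0,0]],
    [0.7,[110,-244,-22],[0,0,0]],
    [0.7,[110,-244,-22],[0,0,0]],
  ],
)

```text
time: 20.75
ee_pos: [0.6856, -0.1973, 0.1433]
tcp_rot: [-179.9, -0.0, 92.9]
wrist_force: [-0.6, 0.4, 1.5]
opening: 0.06
grasp_force: 0.0
```

```bash
python3 - <<'E'
from h import *
o=bot.get_obs(); print(o['ee_pos'],o['tcp_rot'],o['q'])
p,im,d=wrist('w9'); ringpos(p,im,*RANGES['red'])
p=bot.camera_params('top'); im,d=bot.camera('top');cv2.imwrite('pics/t2.png',im[:,:,::-1]); 
print([cv2.boundingRect(k) for k in blobs(im,*RANGES['red'])])
E
```

```text
[ 0.68559628 -0.19733007  0.14331314] [-1.79901420e+02 -4.70497794e-02  9.28757795e+01] [-1.60620089e+01  2.77803068e+01  2.83141925e+01  9.06423994e+01
  1.25096688e-02  7.10621593e+01]
px [137. 460.] circ 0.4737 -0.4954 r 0.0425 ell [ 471.1 -499.7] [ 7.2 81.6]
px [327. 197.] circ 0.6866 -0.1702 r 0.0193 ell [ 686.9 -170.4] [36.3 37.5]
[]
```

Request:
step_arm(
  targets=[
    [0.7,[0.5,28,-45],[0,0,0]],
    [0.7,[0.5,28,-90],[0,0,0]],
    [0.7,[0.5,28,-130],[0,0,0]],
    [0.7,[0.5,28,-140],[0,0,0]],
    [0.7,[0.5,28,-140],[0,0,0]],
    [0.7,[0.5,28,-140],[0,0,0]],
  ],
)

```text
time: 21.45
ee_pos: [0.6877, -0.1691, 0.0076]
tcp_rot: [179.8, 0.1, 92.9]
wrist_force: [0.5, -0.2, 0.8]
opening: 0.0597
grasp_force: 0.0
```

Request:
step_arm(
  targets=[
    [0.3,[0,0,0],[0,0,0]],
    [0.1,[0,0,0],[0,0,0]],
    [0.1,[0,0,0],[0,0,0]],
    [0.1,[0,0,0],[0,0,0]],
    [0.1,[0,0,0],[0,0,0]],
  ],
  force=40,
)

```text
time: 21.95
ee_pos: [0.688, -0.1695, 0.0079]
tcp_rot: [179.7, 0.1, 92.9]
wrist_force: [-1.0, 0.7, 9.3]
opening: 0.0364
grasp_force: 39.0
```

Request:
step_arm(
  targets=[
    [0.1,[0,0,40],[0,0,0]],
    [0.1,[0,0,85],[0,0,0]],
    [0.1,[-10,20,125],[0,0,0]],
    [0.1,[-25,60,145],[0,0,0]],
    [0.1,[-43,105,145],[0,0,0]],
    [0.1,[-61,150,145],[0,0,0]],
    [0.1,[-79,195,145],[0,0,0]],
    [0.1,[-97,238,145],[0,0,0]],
  ],
)

```text
time: 22.75
ee_pos: [0.5888, 0.0704, 0.151]
tcp_rot: [179.9, -0.0, 92.9]
wrist_force: [0.7, 0.3, -1.2]
opening: 0.0363
grasp_force: 40.2
```

Request:
step_arm(
  targets=[
    [0.1,[-17,43,0],[0,0,0]],
    [0.1,[-34,84,0],[0,0,0]],
    [0.1,[-34,84,0],[0,0,0]],
    [0.1,[-34,84,0],[0,0,0]],
    [0.1,[-34,84,0],[0,0,0]],
    [0.1,[-34,84,0],[0,0,0]],
  ],
)

```text
time: 23.35
ee_pos: [0.556, 0.1517, 0.1497]
tcp_rot: [180.0, 0.0, 92.8]
wrist_force: [0.1, -0.8, -0.4]
opening: 0.0361
grasp_force: 40.2
```

Request:
step_arm(
  targets=[
    [0.1,[0.3,1.5,0],[0,0,0]],
    [0.1,[0.3,1.5,-40],[0,0,0]],
    [0.1,[0.3,1.5,-55],[0,0,0]],
    [0.1,[0.3,1.5,-65],[0,0,0]],
    [0.1,[0.3,1.5,-75],[0,0,0]],
    [0.1,[0.3,1.5,-80],[0,0,0]],
    [0.1,[0.3,1.5,-80],[0,0,0]],
    [0.1,[0.3,1.5,-80],[0,0,0]],
  ],
)

```text
time: 24.15
ee_pos: [0.5561, 0.1545, 0.0702]
tcp_rot: [179.9, -0.0, 92.9]
wrist_force: [-0.3, 0.4, -0.5]
opening: 0.0362
grasp_force: 40.3
```

Down to 0.0514.

Request:
step_arm(
  targets=[
    [0.1,[0,-0.7,-8],[0,0,0]],
    [0.1,[0,-0.7,-14],[0,0,0]],
    [0.1,[0,-0.7,-18],[0,0,0]],
    [0.1,[0,-0.7,-19.5],[0,0,0]],
    [0.1,[0,-0.7,-19.5],[0,0,0]],
    [0.1,[0,-0.7,-19.5],[0,0,0]],
  ],
)

```text
time: 24.75
ee_pos: [0.5557, 0.1536, 0.0518]
tcp_rot: [179.9, -0.0, 92.9]
wrist_force: [-6.6, -1.7, 15.4]
opening: 0.0363
grasp_force: 42.2
```

Request:
step_arm(
  targets=[
    [0.55,[0,0,0],[0,0,0]],
    [0.55,[0,0,0],[0,0,0]],
    [0.55,[0,0,0],[0,0,0]],
    [0.55,[0,0,45],[0,0,0]],
    [0.55,[0,0,90],[0,0,0]],
    [0.55,[0,-20,115],[0,0,0]],
    [0.55,[0,-68,115],[0,0,0]],
    [0.55,[0,-117,115],[0,0,0]],
  ],
)

```text
time: 25.55
ee_pos: [0.5562, 0.0361, 0.1658]
tcp_rot: [179.9, -0.0, 93.1]
wrist_force: [0.4, 0.0, -0.2]
opening: 0.047
grasp_force: 0.0
```

Request:
step_arm(
  targets=[
    [0.55,[0,-49,0],[0,0,0]],
    [0.55,[1,-98,0],[0,0,0]],
    [0.55,[2,-147,0],[0,0,0]],
    [0.55,[3,-196,0],[0,0,0]],
    [0.55,[4,-245,0],[0,0,0]],
    [0.55,[6,-294,0],[0,0,0]],
    [0.55,[8,-340,-10],[0,0,0]],
    [0.55,[8,-346,-20],[0,0,0]],
  ],
)

```text
time: 26.35
ee_pos: [0.5632, -0.3141, 0.1436]
tcp_rot: [-180.0, 0.0, 92.7]
wrist_force: [-1.1, 1.3, -1.0]
opening: 0.0469
grasp_force: 0.0
```

Request:
step_arm(
  targets=[
    [0.55,[0,0,0],[0,0,0]],
    [0.55,[0,0,0],[0,0,0]],
    [0.55,[0,0,0],[0,0,0]],
    [0.55,[0,0,0],[0,0,0]],
  ],
)

```text
time: 26.75
ee_pos: [0.5643, -0.3082, 0.1459]
tcp_rot: [179.9, 0.0, 93.0]
wrist_force: [0.1, -0.0, -0.2]
opening: 0.0469
grasp_force: 0.0
```

```bash
python3 - <<'E'
from h import *
o=bot.get_obs(); print(o['ee_pos'],o['tcp_rot'],o['q'])
p,im,d=wrist('w10'); i=im.copy(); u,v=wproj(p,(.564,-.269,.014)).astype(int); print(u,v)
m=np.zeros(im.shape[:2],np.uint8); m[v-45:v+45,u-45:u+45]=1
i[m==0]=0; ringpos(p,i,(0,0,120),(180,60,255))
p=bot.camera_params('side'); s,_=bot.camera('side')
a=cv2.resize(s[270:440,240:400],None,fx=3,fy=3,interpolation=cv2.INTER_CUBIC); cv2.imwrite('pics/m10.png',np.hstack([a[:480],cv2.resize(im[60:380,190:440],(375,480))])[:,:,::-1][:, :800])
E
```

```text
[ 0.56425701 -0.30819284  0.14594661] [1.79938902e+02 3.06300251e-02 9.30191442e+01] [-2.86456886e+01  1.69601862e+01  1.44581502e+01  8.74298820e+01
  6.00326850e-03  5.83351544e+01]
324 179
px [325. 182.] circ 0.5638 -0.2704 r 0.0164 ell [ 564.1 -270.4] [31.2 31.8]
```

View pics/m10.png

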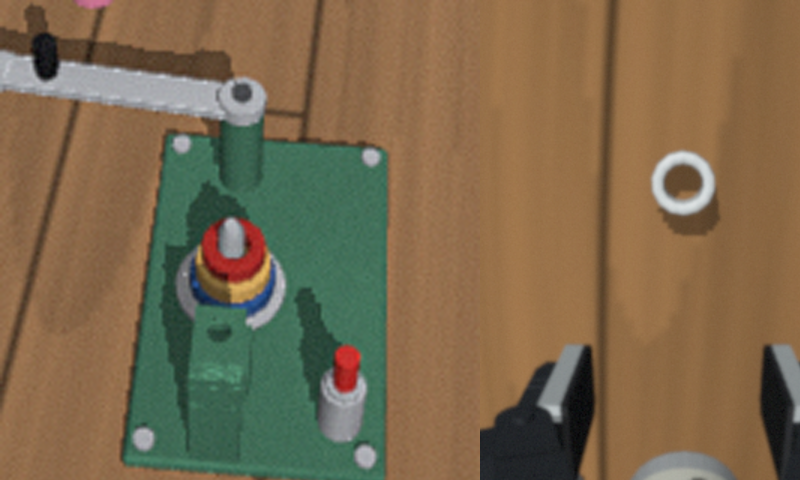

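Stack is blue, brass, red, all home, with the pin parked. The aluminium ring is at (0.564,-0.2704).

Request:
step_arm(
  targets=[
    [0.55,[0,38.5,-45],[0,0,0]],
    [0.55,[0,38.5,-90],[0,0,0]],
    [0.55,[0,38.5,-130],[0,0,0]],
    [0.55,[0,38.5,-139],[0,0,0]],
    [0.55,[0,38.5,-139],[0,0,0]],
    [0.55,[0,38.5,-139],[0,0,0]],
  ],
)

```text
time: 27.45
ee_pos: [0.565, -0.2715, 0.0086]
tcp_rot: [179.8, 0.1, 92.9]
wrist_force: [0.6, 0.4, 0.4]
opening: 0.047
grasp_force: 0.0
```

Request:
step_arm(
  targets=[
    [0.2,[0,0,0],[0,0,0]],
    [0.0,[0,0,0],[0,0,0]],
    [0.0,[0,0,0],[0,0,0]],
    [0.0,[0,0,0],[0,0,0]],
    [0.0,[0,0,0],[0,0,0]],
  ],
  force=35,
)

```text
time: 27.95
ee_pos: [0.5652, -0.2717, 0.0091]
tcp_rot: [179.8, 0.1, 92.9]
wrist_force: [0.2, -0.0, 6.4]
opening: 0.0291
grasp_force: 34.2
```

Request:
step_arm(
  targets=[
    [0,[0,0,40],[0,0,0]],
    [0,[0,0,85],[0,0,0]],
    [0,[0,20,125],[0,0,0]],
    [0,[-2,64,145],[0,0,0]],
    [0,[-3,113,145],[0,0,0]],
    [0,[-4,162,145],[0,0,0]],
    [0,[-5,211,145],[0,0,0]],
    [0,[-6,260,145],[0,0,0]],
  ],
)

```text
time: 28.75
ee_pos: [0.5579, -0.0092, 0.1529]
tcp_rot: [179.8, 0.0, 92.9]
wrist_force: [1.0, 0.8, -0.7]
opening: 0.0291
grasp_force: 35.0
```

Request:
step_arm(
  targets=[
    [0,[-1,49,0],[0,0,0]],
    [0,[-2,98,0],[0,0,0]],
    [0,[-3,145,0],[0,0,0]],
    [0,[-3,163,0],[0,0,0]],
    [0,[-3,163,0],[0,0,0]],
    [0,[-3,163,0],[0,0,0]],
    [0,[-3,163,0],[0,0,0]],
    [0,[-3,163,0],[0,0,0]],
  ],
)

```text
time: 29.55
ee_pos: [0.555, 0.151, 0.1513]
tcp_rot: [180.0, 0.0, 92.8]
wrist_force: [0.1, -0.4, -0.5]
opening: 0.029
grasp_force: 35.0
```

Request:
step_arm(
  targets=[
    [0,[1,0,-30],[0,0,0]],
    [0,[1,0,-50],[0,0,0]],
    [0,[1,0,-60],[0,0,0]],
    [0,[1,0,-68],[0,0,0]],
    [0,[1,0,-74],[0,0,0]],
    [0,[1,0,-74],[0,0,0]],
    [0,[1,0,-74],[0,0,0]],
  ],
)

```text
time: 30.25
ee_pos: [0.5561, 0.1522, 0.0777]
tcp_rot: [179.9, -0.0, 92.9]
wrist_force: [0.7, -0.2, -0.5]
opening: 0.0292
grasp_force: 35.0
```

Request:
step_arm(
  targets=[
    [0,[0,-0.4,-5],[0,0,0]],
    [0,[0,-0.4,-9],[0,0,0]],
    [0,[0,-0.4,-11],[0,0,0]],
    [0,[0,-0.4,-12],[0,0,0]],
    [0,[0,-0.4,-12],[0,0,0]],
  ],
)

```text
time: 30.75
ee_pos: [0.556, 0.1518, 0.0669]
tcp_rot: [179.9, -0.0, 92.9]
wrist_force: [-4.2, -1.8, 14.3]
opening: 0.0291
grasp_force: 36.5
```

Request:
step_arm(
  targets=[
    [0.5,[0,0,0],[0,0,0]],
    [0.5,[0,0,0],[0,0,0]],
    [0.5,[0,0,0],[0,0,0]],
    [0.5,[0,0,45],[0,0,0]],
    [0.4,[0,0,90],[0,0,0]],
    [0.36,[0,0,105],[0,0,-0.13]],
    [0.36,[20,-13,105],[0,0,-0.26]],
    [0.36,[40,-26,105],[0,0,-0.39]],
  ],
)

```text
time: 31.55
ee_pos: [0.5965, 0.1258, 0.1709]
tcp_rot: [179.9, -0.1, 70.3]
wrist_force: [0.7, 0.4, 0.1]
opening: 0.0309
grasp_force: 0.0
```

Request:
step_arm(
  targets=[
    [0.36,[30,-20,0],[0,0,-0.13]],
    [0.36,[60,-40,0],[0,0,-0.26]],
    [0.36,[91,-61,0],[0,0,-0.39]],
    [0.36,[91,-61,0],[0,0,-0.52]],
    [0.36,[91,-61,0],[0,0,-0.61]],
    [0.36,[91,-61,0],[0,0,-0.61]],
    [0.36,[91,-61,0],[0,0,-0.61]],
  ],
)

```text
time: 32.25
ee_pos: [0.6867, 0.0648, 0.1697]
tcp_rot: [-180.0, 0.0, 35.8]
wrist_force: [0.3, -0.3, 0.8]
opening: 0.0309
grasp_force: 0.0
```

```bash
python3 - <<'E'
from h import *
o=bot.get_obs(); print(o['ee_pos'],o['tcp_rot'],o['q'])
p,im,d=wrist('w11'); u,v=wproj(p,(.686,.064,.122)); print(u,v)
s=bot.camera('side')[0]; ps=bot.camera_params('side'); print(proj(ps,(.686,.064,.106)))
a=cv2.resize(s[220:440,200:400],(500,550),interpolation=cv2.INTER_CUBIC)
cv2.imwrite('pics/m11.png',np.hstack([a,cv2.resize(im[180:400,230:350],(300,550))])[:,:,::-1])
E
```

```text
[0.6866783  0.06475789 0.16969672] [-1.79988440e+02  1.84400258e-02  3.57865903e+01] [5.38713803e+00 2.42988794e+01 2.65125997e+01 9.22354750e+01
 6.39833471e-04 1.49600549e+02]
322.8917918687445 268.9817263992693
[254.63255946 289.06404884]
```

View pics/m11.png

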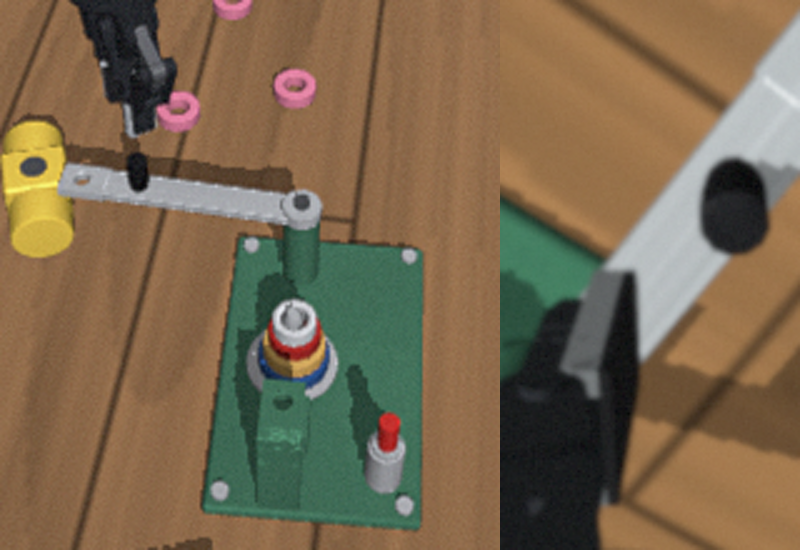

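All four rings are stacked in order. The knob is at (323,269) in the wrist view, which is (0.686,0.064). I'll straddle it and swing the keeper back.

Request:
step_arm(
  targets=[
    [0.36,[-0.7,-0.8,-30],[0,0,0]],
    [0.36,[-0.7,-0.8,-60],[0,0,0]],
    [0.36,[-0.7,-0.8,-71],[0,0,0]],
    [0.3,[-0.7,-0.8,-71],[0,0,0]],
    [0.3,[-0.7,-0.8,-71],[0,0,0]],
  ],
)

```text
time: 32.85
ee_pos: [0.6864, 0.0641, 0.1004]
tcp_rot: [180.0, -0.1, 35.7]
wrist_force: [-0.7, 0.3, 0.2]
opening: 0.0255
grasp_force: 0.0
```

Request:
step_arm(
  targets=[
    [0.3,[-1,16,0],[0,0,0.07]],
    [0.3,[-3,32,0],[0,0,0.15]],
    [0.3,[-11,55,0],[0,0,0.28]],
    [0.3,[-23,77,0],[0,0,0.41]],
    [0.3,[-40,95,0],[0,0,0.54]],
    [0.3,[-60,111,0],[0,0,0.67]],
    [0.3,[-82,121,0],[0,0,0.8]],
    [0.3,[-94,125,0],[0,0,0.93]],
  ],
)

```text
time: 33.65
ee_pos: [0.5917, 0.1903, 0.1015]
tcp_rot: [179.8, -0.1, 89.3]
wrist_force: [1.2, -1.0, -0.7]
opening: 0.0256
grasp_force: 0.4
```

Request:
step_arm(
  targets=[
    [0.3,[-12,2,0],[0,0,0.06]],
    [0.3,[-22,3,0],[0,0,0.06]],
    [0.3,[-30,3.5,0],[0,0,0.06]],
    [0.3,[-36,3.7,0],[0,0,0.06]],
    [0.3,[-40,3.7,0],[0,0,0.06]],
    [0.3,[-42,3.7,0],[0,0,0.06]],
    [0.3,[-42,3.7,0],[0,0,0.06]],
  ],
)

```text
time: 34.35
ee_pos: [0.5505, 0.1925, 0.0991]
tcp_rot: [179.9, 0.0, 92.3]
wrist_force: [1.3, -0.7, 1.9]
opening: 0.0255
grasp_force: 1.1
```

Request:
step_arm(
  targets=[
    [0.3,[-1,0,0],[0,0,0]],
    [0.3,[-2,0,0],[0,0,0]],
    [0.3,[-3,0,0],[0,0,0]],
    [0.3,[-3,0,0],[0,0,0]],
  ],
)

```text
time: 34.75
ee_pos: [0.55, 0.1925, 0.0993]
tcp_rot: [179.7, 0.0, 92.3]
wrist_force: [15.9, 0.4, -4.0]
opening: 0.025
grasp_force: 8.1
```

Request:
step_arm(
  targets=[
    [0.3,[4,0,0],[0,0,0]],
    [0.3,[6,0,0],[0,0,0]],
    [0.3,[6,0,0],[0,0,0]],
    [0.3,[6,0,40],[0,0,0]],
    [0.3,[6,0,75],[0,0,0]],
    [0.3,[6,0,75],[0,0,0]],
    [0.3,[6,0,75],[0,0,0]],
  ],
)

```text
time: 35.45
ee_pos: [0.5532, 0.1928, 0.1746]
tcp_rot: [179.9, -0.0, 92.4]
wrist_force: [-0.2, -0.8, -0.7]
opening: 0.0258
grasp_force: 0.0
```

```bash
python3 - <<'E'
from h import *
o=bot.get_obs(); print(o['ee_pos'],o['tcp_rot'])
p,im,d=wrist('w12'); c=np.load('car.npy')
for n,X in dict(fork=(0,.085,.1),knob=(0,.04,.122),pintop=(-.07,.085,.086),flange=(-.07,.085,.058)).items(): print(n,wproj(p,w(c,X)).round(1))
a=cv2.resize(im[120:300,190:390],None,fx=3,fy=3,interpolation=cv2.INTER_CUBIC)
cv2.imwrite('pics/m12.png',a[:,:,::-1])
E
```

```text
[0.55324264 0.19279896 0.17457046] [ 1.79938755e+02 -2.43433422e-02  9.23539271e+01]
fork [324. 181.]
knob [325.  266.3]
pintop [214.4 181.3]
flange [225.2 176.7]
```

View pics/m12.png

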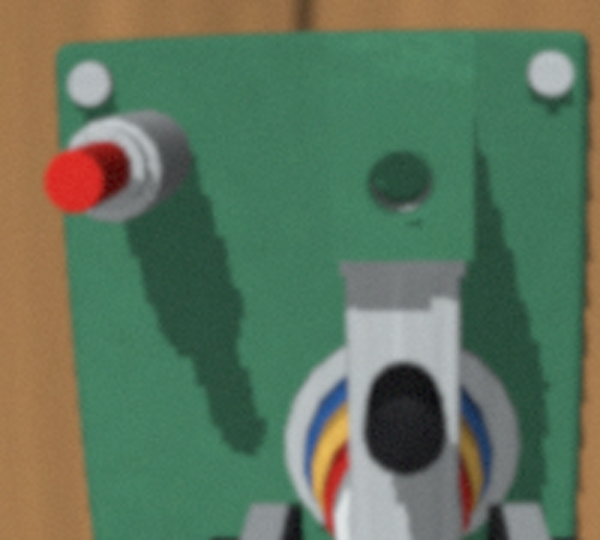

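The keeper lies in the fork with the holes aligned, hole at (323.2,180.2) against the predicted (324,181). The pin is still parked. Fetching the pin.

Request:
step_arm(
  targets=[
    [0.4,[-35,20,0],[0,0,0.01]],
    [0.4,[-71,40,0],[0,0,0.01]],
    [0.4,[-71,40,0],[0,0,0.01]],
    [0.4,[-71,40,-40],[0,0,0.01]],
    [0.4,[-71,40,-80],[0,0,0.01]],
    [0.4,[-71,40,-105],[0,0,0.01]],
    [0.4,[-71,40,-107],[0,0,0.01]],
    [0.4,[-71,40,-107],[0,0,0.01]],
  ],
  force=30,
)

```text
time: 36.3
ee_pos: [0.4816, 0.2322, 0.0664]
tcp_rot: [-179.9, 0.0, 92.9]
wrist_force: [-0.5, 0.2, 0.5]
opening: 0.0339
grasp_force: 0.0
```

Request:
step_arm(
  targets=[
    [0,[0,0,0],[0,0,0]],
    [0,[0,0,0],[0,0,0]],
    [0,[0,0,0],[0,0,0]],
    [0,[0,0,0],[0,0,0]],
  ],
)

```text
time: 36.7
ee_pos: [0.483, 0.233, 0.0687]
tcp_rot: [179.8, -0.1, 92.9]
wrist_force: [0.8, -0.3, 7.3]
opening: 0.0116
grasp_force: 29.6
```

Request:
step_arm(
  targets=[
    [0,[0,0,20],[0,0,0]],
    [0,[0,0,40],[0,0,0]],
    [0,[0,0,80],[0,0,0]],
    [0,[0,0,107],[0,0,0]],
    [0,[35,2,107],[0,0,0]],
    [0,[69,3.5,107],[0,0,0]],
    [0,[69,3.5,107],[0,0,0]],
    [0,[69,3.5,107],[0,0,0]],
  ],
)

```text
time: 37.5
ee_pos: [0.5513, 0.236, 0.1735]
tcp_rot: [-179.9, 0.0, 92.9]
wrist_force: [0.3, -0.4, -1.0]
opening: 0.0115
grasp_force: 29.6
```

```bash
python3 - <<'E'
from h import *
o=bot.get_obs(); e=o['ee_pos']; print(e,o['tcp_rot'],o['wrist_force'],o['opening'])
p,im,d=wrist('w13'); c=np.load('car.npy')
k=max(blobs(im,*RANGES['red']),key=cv2.contourArea); x,y,ww,hh=cv2.boundingRect(k); print('red',x,y,ww,hh)
# predicted grip top/tip if pin on TCP axis at offsets dy
for dy in (-.002,0,.002,.004): print(dy,wproj(p,e+[0,dy,-.0147+.032]).round(1),'r',wproj(p,e+[.007,dy,-.0147+.032]).round(1),'flange',wproj(p,e+[0,dy,-.0107]).round(1))
print('hole',wproj(p,w(c,(0,.085,.1))))
P=np.load('w2.npz'); k=max(blobs(P['im'],*RANGES['red']),key=cv2.contourArea); print('w2 red',cv2.boundingRect(k))
a=cv2.resize(im[180:330,240:400],None,fx=4,fy=4,interpolation=cv2.INTER_CUBIC)
cv2.imwrite('pics/m13.png',a[:,:,::-1])
E
```

```text
[0.55125683 0.23596968 0.1735157 ] [-1.79936911e+02  1.68115448e-02  9.28894468e+01] [ 0.28872109 -0.41587495 -1.03994053] 0.011495439818464525
red 306 282 32 56
-0.002 [323.9 331.7] r [342.  332.4] flange [323.5 301.1]
0 [324.2 327.2] r [342.4 327.9] flange [323.8 297.1]
0.002 [324.5 322.6] r [342.8 323.3] flange [324.  293.1]
0.004 [324.8 318. ] r [343.2 318.7] flange [324.3 289. ]
hole [324.36079309 252.00181518]
w2 red (306, 284, 32, 57)
```

View pics/m13.png

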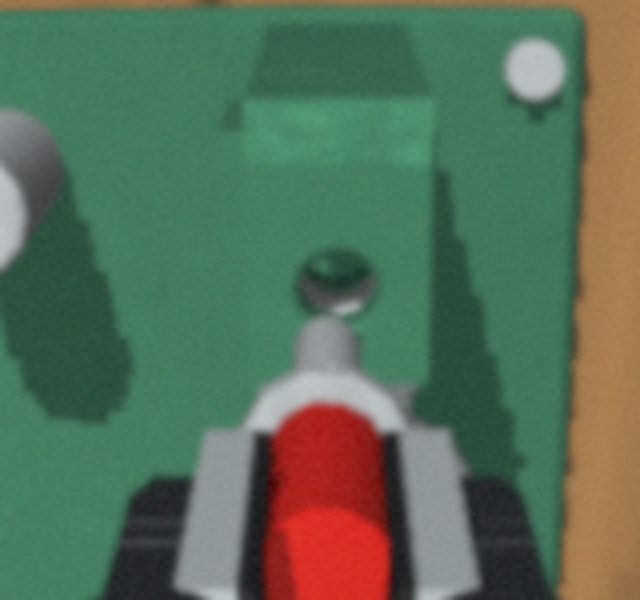

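The pin hangs about 1 mm −x and 1 mm +y of the hole axis (hole at crop (338,283)). I'll shift +1.5 mm in x and −0.8 mm in y, then enter gently.

Request:
step_arm(
  targets=[
    [0,[1.5,-0.8,0],[0,0,0]],
    [0,[1.5,-0.8,0],[0,0,0]],
    [0,[1.5,-0.8,-8],[0,0,0]],
    [0,[1.5,-0.8,-15],[0,0,0]],
    [0,[1.5,-0.8,-20],[0,0,0]],
    [0,[1.5,-0.8,-25],[0,0,0]],
    [0,[1.5,-0.8,-25],[0,0,0]],
  ],
)

```text
time: 38.25
ee_pos: [0.5521, 0.2352, 0.1479]
tcp_rot: [-179.9, 0.0, 92.9]
wrist_force: [-0.1, 0.0, -0.4]
opening: 0.0116
grasp_force: 29.6
```

Request:
step_arm(
  targets=[
    [0,[0.4,0,-5],[0,0,0]],
    [0,[0.4,0,-10],[0,0,0]],
    [0,[0.4,0,-15],[0,0,0]],
    [0,[0.4,0,-18],[0,0,0]],
    [0,[0.4,0,-18],[0,0,0]],
  ],
)

```text
time: 38.75
ee_pos: [0.5527, 0.2352, 0.1304]
tcp_rot: [-180.0, 0.0, 92.9]
wrist_force: [-0.5, 0.6, -0.1]
opening: 0.0113
grasp_force: 29.6
```

Tip at about 0.076, through the keeper without force. Pushing on down to the seat, expected at TCP z ≈ 0.1147.

Request:
step_arm(
  targets=[
    [0,[0,0,-5],[0,0,0]],
    [0,[0,0,-10],[0,0,0]],
    [0,[0,0,-13],[0,0,0]],
    [0,[0,0,-16],[0,0,0]],
    [0,[0,0,-17],[0,0,0]],
    [0,[0,0,-17],[0,0,0]],
  ],
)

```text
time: 39.35
ee_pos: [0.553, 0.2353, 0.1147]
tcp_rot: [180.0, -0.0, 92.9]
wrist_force: [-1.7, -0.7, 5.3]
opening: 0.0116
grasp_force: 30.1
```

Request:
step_arm(
  targets=[
    [0,[0,0,-2],[0,0,0]],
    [0,[0,0,-2],[0,0,0]],
    [0.4,[0,0,0],[0,0,0]],
    [0.4,[0,0,0],[0,0,0]],
    [0.4,[0,0,0],[0,0,0]],
    [0.4,[0,0,40],[0,0,0]],
    [0.4,[0,0,80],[0,0,0]],
  ],
)

```text
time: 40.05
ee_pos: [0.5521, 0.235, 0.1932]
tcp_rot: [-179.8, 0.1, 92.9]
wrist_force: [0.9, -0.0, 0.7]
opening: 0.0344
grasp_force: 0.0
```

Request:
step_arm(
  targets=[
    [0.4,[-30,-40,20],[0,0,0]],
    [0.4,[-60,-80,40],[0,0,0]],
    [0.4,[-90,-120,60],[0,0,0]],
    [0.4,[-120,-160,60],[0,0,0]],
    [0.4,[-150,-200,60],[0,0,0]],
    [0.4,[-180,-240,60],[0,0,0]],
    [0.4,[-180,-260,60],[0,0,0]],
    [0.4,[-180,-260,60],[0,0,0]],
  ],
)

```text
time: 40.85
ee_pos: [0.3719, -0.027, 0.2543]
tcp_rot: [179.9, 0.0, 92.7]
wrist_force: [0.3, 1.1, -1.1]
opening: 0.0342
grasp_force: 0.0
```

```bash
python3 - <<'E'
from h import *
im,_=bot.camera('top'); s,_=bot.camera('side'); ps=bot.camera_params('side'); c=np.load('car.npy')
print([cv2.boundingRect(k) for k in blobs(s,*RANGES['red'])]); print(proj(ps,w(c,(0,.085,.132))),proj(ps,w(c,(0,.085,.104))))
a=cv2.resize(s[280:440,260:400],(480,548),interpolation=cv2.INTER_CUBIC); b=cv2.resize(im[140:310,130:230],(322,548),interpolation=cv2.INTER_CUBIC)
cv2.imwrite('pics/end.png',np.hstack([a,b])[:,:800,::-1])
E
```

```text
[(309, 366, 8, 15), (378, 158, 14, 18)]
[313.0212852 369.3860547] [312.94100204 378.98425753]
```

View pics/end.png

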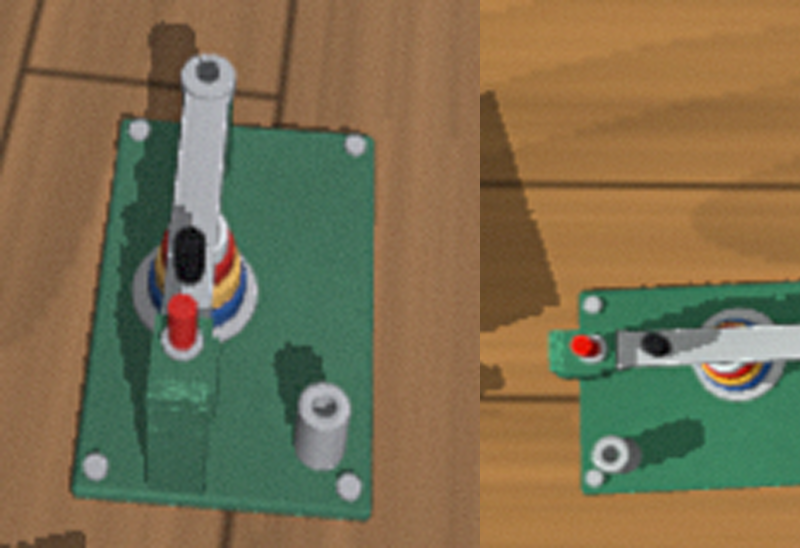

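The pin is seated: its grip is at (312.5,373), the same as at the start. The keeper is over the stack and the bush is empty. Handing in.

```bash
python3 -c "
from workcell import bot
print(bot.job_done())"
```

```text
the job is handed in; nothing more can be done
None
```

I handed the job in at about 41 s: the four rings present (blue, brass, red, aluminium) are stacked on the post, largest at the bottom; the keeper is back in the fork against its stop and the pin is seated; ring60 was absent, and I left the cans and mallet alone.

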